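Set the length gauge to its red stop

ROBOT

A 6-joint arm with a two-finger parallel gripper is mounted at the origin on a cart in front of the work surface, level with it; the furniture and walls round the work are solid. World frame = base frame: x ahead of the robot, y to its left, z up, the work surface at z = 0. Lengths are in m, angles in degrees, forces in N, time in s.
With the tool pointing down it reaches from about 0.4 to 0.825 m from the base axis. Payload 7 kg.
Tool frame: the origin (TCP) lies on the centre line of the jaws, within the pads' length; the fingertips stand 8 mm ahead of it and the grasp point (between the pads) lies 11 mm behind it; z points along the fingers, y is the line along which they close (so a half turn about z gives the same grasp; the last joint's range is limited). The gripper opens to 88 mm and grips with 3 to 60 N. Pads are 19 mm wide; open, the fingers measure 130 mm over their backs; the gripper's body (78 mm by 193 mm) begins 47 mm behind the grasp point.
Start: joints at [-46.805, 20.546, 0.682, 0, -70.136, -16.507], TCP at [0.303, -0.603, 0.235] pointing down, gripper open.
Joint ranges: [-176.03, 176.03], [-82.01, 121.73], [-58.28, 71.71], [-173.87, 95.51], [-174.79, -0.11], [-173.66, 173.66]. Speed limits (degrees/s): [136.94, 136.94, 172.46, 180, 180, 180].

INTERFACE

Orientations are given as [roll, pitch, yaw] about the fixed x, y, z axes, in that order (R = Rz(yaw) Ry(pitch) Rx(roll)).
In Python, from plant import telemetry, viewer, close_job, models gives the robot as it stands.
- The arm moves only by the shell command python3 -m handwheel 'ROWS' [FORCE]. ROWS is JSON, a list of rows, each an object with "grip": the closure, from -1 (fully open) to 1 (shut); "travel": the shift along the tool's x, y, z as a fraction of full scale, a list of three; "spin": the turn about the tool's z as a fraction of full scale. A call has 1 to 8 rows; each row shifts and turns the commanded pose from where the row before left it, along the tool's axes as they then stand; what a row does not reach is not made up. Full scale, the value 1, is 0.025 m for a shift and 5 degrees for a turn. A row lasts 1/8 s, in which the tool goes at most 62.5 mm and 10.7 degrees, less where a joint would pass 70% of its speed; a pose out of reach is approached as far as the arm can. A call with a number of a shift or a turn outside -1 to 1 is refused whole. A call with a gripper value outside its range is refused whole. The fingers move at their own pace and stop on an object; FORCE is the grip in N (left out, the last holds). Time passes only in rows, so rows that do not move let the fingers close. It gives the time, the measured TCP pose, the force, the opening and the grip force at its end, in the units of the state.
- telemetry.get_state(): the state, without advancing time (a new reading comes with each control period).
- viewer.capture(name): name is "scene" or "top" or "wrist"; returns the picture (384x512x3 uint8, red, green, blue); there is no depth.
- viewer.calibration(name): a dict with "fx", "fy", "cx", "cy" (pixels), "T" (4x4, takes a point from camera to world coordinates); the wrist camera has in their place "T_tool_cam" (4x4, takes a point from camera to tool coordinates, whose origin is the TCP and whose axes are the flange's). Camera axes: x right, y down, z forward; pixel columns grow to the right and rows downward; lengths in m; the calibration is good to about 2 mm. A picture is of the moment at which its call begins: read the wrist's pose just before it. calibration takes no time and is no camera call.
- close_job(): hands the job in; it is judged then, once.
Trained networks look in the newest picture that a camera, given by its name, has taken for a name from the list of things; names that differ only in an ending like _2 or _b are one class to them, and where a whole thing is asked for, a point or a joint stands for the part that bears it (a point fixed in the world has none). Each returns a list of dicts, best first, with "p" (0 to 1); they miss things now and then, are a little off and sometimes report something else, mostly with a low value. They report only what shows in the picture. A call takes as long as a camera call.
- models.find_in(camera, thing): "position" ([column, row] in pixels, amid what is visible of it).
The state is a dict: "time_s": time; "joints": joint angles; "qd": joint speeds; "joint_torque": joint torques, N m; "tcp_pos": TCP position; "eef_rot": TCP orientation; "contact_force": force on the tool from outside, world axes, zero at the start; "moment": the same for the moment, N m; "gripper_width": finger opening in m; "gripper_force": force on a finger pad.
Only numpy, scipy, OpenCV 4.12 (cv2) and the standard library are available. Lean on these libraries where they do the work, as an engineer would, in place of code of your own. Each camera call takes 0.05 s, during which the arm holds its last target. There are 200 camera calls.

TASK

Set the length gauge on the counter to its red stop: press down the yellow thumb pad in the middle of the slide to free its brake, keep it pressed while you push the slide along until it rests against the red stop, then let go so that the brake holds it there. Never shove the slide along while the pad is up, and leave the loose things around the gauge where they stand. Nothing needs gripping; the tips of the shut fingers will do.

Things in the scene. Friction and masses are not known exactly. Their poses are not given: they have to be found in the camera images.
- gauge: The length gauge, fixed to the counter: an aluminium bed 420 mm long (its own y axis, along which the slide runs), 100 mm wide (own x) and 12 mm thick, with dark end blocks up to 46 mm high and two steel guide rods. Origin: centre of its underside, at counter height; z up. Its yaw differs from run to run by up to 0.25 rad either way.
- slide (a joint): Position of the slide along the gauge's y axis in m, 0 at mid-bed, growing towards the gauge's +y. With the pad up a friction brake holds the slide (over 20 N); with the pad fully down it runs freely (1 N or so at slow speed) and is pushed by a fingertip that presses the pad, by friction on the pad or against a lug.
- slide_mid (a point): Centre of the slide, 31 mm above the counter. The slide is a grey block 90 mm long (gauge y; end faces 45 mm from here) and 92 mm wide. A raised lug lies across each end, 18 mm thick, its top 61 mm above the counter; between them is a 54 mm long well, open at both sides, with the pad in it.
- pad (a joint): How far the thumb pad is pressed, in m: 0 up (brake on), 0.005 fully down against a firm limit. The force grows to about 6 N at 3.5 mm, where the brake lets go, and is 6.5 N fully down; pressed less than that, the brake still drags. A spring lifts it when it is let go.
- pad_top (a point): Centre of the top of the yellow ribbed thumb pad (50 mm along the slide, 80 mm across it). Its top is 53 mm above the counter when up, 48 mm when down; the lugs then stand 13 mm above it.
- red_stop: The red stop: a red block clamped immovably over the rods, 24 mm long (gauge y), 92 mm wide, its top 44 mm and its dark clamp knob 54 mm above the counter. Origin at counter level under its centre; axes as the gauge's. The slide rests against it with its centre 57 mm from here, measured level. At either end of the gauge, 38 to 148 mm of travel away.
- blue_stop: The blue stop, the same block in blue, clamped on the other side of the slide. Not the one wanted.
- bolt_1_mid (a point): Loose bystander, to be left alone: dark hex bolt standing on its head, 16x18x56 mm, behind the gauge. The point is its centre.
- fitting_1_mid (a point): Loose bystander, to be left alone: brass pipe fitting standing upright, 17x19x24 mm, behind the gauge. The point is its centre.
- relay_box_mid (a point): Loose bystander, to be left alone: black plug-in relay, 46x28x88 mm. The point is its centre.
- oil_bottle_mid (a point): Loose bystander, to be left alone: white oiler with a red spout, 47 mm across, 139 mm high. The point is its centre.
- grease_tin_mid (a point): Loose bystander, to be left alone: green tin with a pale lid, 73 mm across, 48 mm high. The point is its centre.
- bolt_3_mid (a point): Loose bystander, to be left alone: bright hex bolt standing on its head, 16x18x42 mm. The point is its centre.

How it is judged (in metres and radians):
On the way, in this order (a step that is already met when the one before it is completed fails the run):
1. the thumb pad is pressed down while the slide is still away from the red stop (value of joint pad above 0.003 m and horizontal distance between slide_mid and red_stop above 0.085 m), for 0.1 s.
2. the slide, with its pad still pressed, reaches the red stop (value of joint pad above 0.002 m and horizontal distance between slide_mid and red_stop below 0.0595 m), for 0.1 s.
At the end, for the whole second after the job is handed in: The slide rests against the red stop (its centre within 59.5 mm of the stop's centre, so a gap of at most 2.5 mm), at rest, with the thumb pad up again (pressed less than 1.5 mm) so that the brake holds (horizontal distance between slide_mid and red_stop below 0.0595 m and value of joint pad below 0.0015 m and velocity of joint slide between -0.005 and 0.005 m/s); the robot touches nothing.
It fails at once if the slide is shoved along (faster than 20 mm/s) while its pad is up (pressed less than 1.5 mm) (value of joint pad below 0.0015 m and (velocity of joint slide above 0.02 m/s or velocity of joint slide below -0.02 m/s)).
It fails at once if a loose bystander is moved more than 15 mm or lifted (distance of any of bolt_1_mid, fitting_1_mid, relay_box_mid, oil_bottle_mid, grease_tin_mid, bolt_3_mid from where it was at the start of the episode above 0.015 m).
It also fails if it takes over 32 s, if anything falls off the work surface, if the arm or the gripper's body presses on something with over 40 N, if the wrist force passes 120 N, or if a joint passes its speed limit or range.

## Working session

There is one attempt and no reset: what is moved stays moved. The work goes in short steps, Python scripts to look and compute and a shell command to move; the robot and the scene stay as the last step left them, time stands still between calls to the robot, and variables do not carry over. Pictures are saved under pics/ and viewed, at most 10 in all, crops included, and the job is handed in when it is done.

```bash
mkdir -p pics; cat > h.py <<'E'
import numpy as np, cv2
from plant import telemetry, viewer, models
def ray(cam,px,z):
    c=viewer.calibration(cam);T=np.array(c["T"])
    d=T[:3,:3]@np.array([(px[0]-c["cx"])/c["fx"],(px[1]-c["cy"])/c["fy"],1]);o=T[:3,3]
    return o+d*(z-o[2])/d[2]
E
python3 - <<'E'
from h import *
for c in("top","scene"):
    im=viewer.capture(c);cv2.imwrite(f"pics/{c}0.png",im[:,:,::-1])
Z=dict(pad_top=.053,slide_mid=.061,red_stop=.044,blue_stop=.044,gauge=.012,bolt_1_mid=.05,fitting_1_mid=.02,relay_box_mid=.088,oil_bottle_mid=.13,grease_tin_mid=.048,bolt_3_mid=.04)
for c in("top","scene"):
    for t,z in Z.items():
        for r in models.find_in(c,t)[:2]: print(c,t,np.round(r["position"]),round(r["p"],2),ray(c,r["position"],z).round(3))
s=telemetry.get_state();print(s)
E
```

```text
top pad_top [248. 201.] 0.47 [ 0.513 -0.016  0.053]
top slide_mid [245. 203.] 0.67 [0.503 0.001 0.061]
top red_stop [214. 222.] 0.7 [0.47  0.135 0.044]
top gauge [228. 219.] 0.67 [0.483 0.078 0.012]
top fitting_1_mid [244. 205.] 0.21 [0.52  0.002 0.02 ]
top oil_bottle_mid [128. 221.] 0.69 [0.519 0.435 0.13 ]
top grease_tin_mid [352. 193.] 0.83 [ 0.422 -0.418  0.048]
scene pad_top [230. 234.] 0.53 [0.47  0.166 0.053]
scene pad_top [131. 276.] 0.4 [0.565 0.471 0.053]
scene red_stop [229. 231.] 0.76 [0.493 0.138 0.044]
scene blue_stop [131. 276.] 0.56 [0.577 0.46  0.044]
scene blue_stop [274. 196.] 0.54 [ 0.498 -0.162  0.044]
scene gauge [247. 221.] 0.63 [0.513 0.    0.012]
scene relay_box_mid [267. 168.] 0.72 [ 0.606 -0.308  0.088]
scene relay_box_mid [248. 219.] 0.3 [0.442 0.111 0.088]
scene oil_bottle_mid [132. 275.] 0.7 [0.481 0.539 0.13 ]
scene grease_tin_mid [314. 182.] 0.53 [ 0.425 -0.361  0.048]
scene bolt_3_mid [258. 215.] 0.58 [ 0.476 -0.007  0.04 ]
{'time_s': 1.2, 'joints': array([-4.68060758e+01,  2.05445042e+01,  6.82617985e-01,  3.40724930e-04,
       -7.01359278e+01, -1.65063120e+01]), 'qd': array([-0.04254101, -0.02839435, -0.00516955,  0.05446172,  0.02829817,
       -0.08555947]), 'joint_torque': array([-7.08007410e-04, -5.82396054e+01,  2.93309212e+01,  7.00292408e+00,
        1.24852124e-02, -2.03939521e-05]), 'tcp_pos': array([ 0.30312942, -0.60308856,  0.2345883 ]), 'eef_rot': array([-1.79997813e+02,  3.13836610e-04, -1.53312272e+02]), 'contact_force': array([-0.10663943, -0.01978206, -0.41080084]), 'moment': array([ 0.04450259, -0.02979945, -0.05712787]), 'gripper_force': 0.0, 'gripper_width': 0.08780033987614587}
```

```bash
python3 - <<'E'
import cv2,numpy as np
a=cv2.imread("pics/top0.png")[130:280,100:400];b=cv2.imread("pics/scene0.png")[130:300,100:360]
cv2.imwrite("pics/c1.png",cv2.resize(a,(800,400),interpolation=2));cv2.imwrite("pics/c2.png",cv2.resize(b,(780,510),interpolation=2))
E
```

```text
(no output)
```

View pics/c1.png

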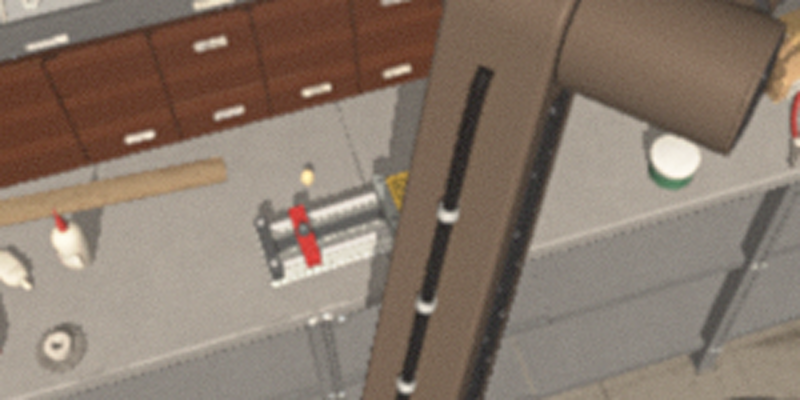

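View pics/c2.png

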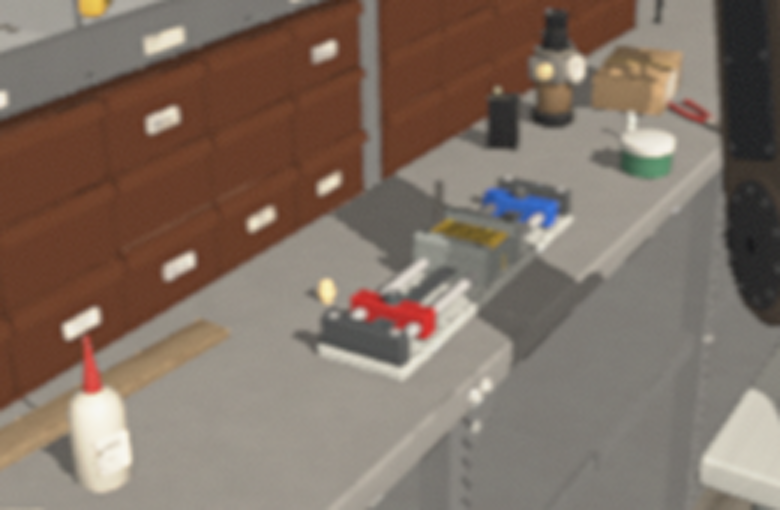

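The top crop shows the red stop on the left (crop 305,235), with the slide mostly hidden by the arm. In the scene crop the pad is at (472,232), the red stop at (393,312) and the blue stop at (522,206). The fitting stands behind the red end and the dark bolt behind the slide.

```bash
python3 - <<'E'
from h import *
from scipy.spatial.transform import Rotation as Ro
f=lambda x,y:(100+x/3,130+y/3)
P=ray("scene",f(472,232),.053);R=ray("scene",f(393,312),.036);B=ray("scene",f(522,206),.036)
print(P,R,B,ray("top",(100+305/2.667,130+237/2.667),.04))
d=R-B;print("yaw",np.degrees(np.arctan2(-d[0],d[1])))
s=telemetry.get_state();M=Ro.from_euler("xyz",s["eef_rot"],degrees=True).as_matrix()
g=P-s["tcp_pos"];g[2]=-.02;print("tool shift/0.025",M.T@g/.025,M.round(2),viewer.calibration("wrist"))
E
```

```text
[ 0.49384525 -0.036154    0.053     ] [0.48642692 0.13806225 0.036     ] [ 0.49562039 -0.16168405  0.036     ] [0.48270124 0.13041713 0.04      ]
yaw 1.7567592695447523
tool shift/0.025 [-17.00097177  16.8353072    0.79945053] [[-0.89 -0.45  0.  ]
 [-0.45  0.89 -0.  ]
 [-0.   -0.   -1.  ]] {'fx': 340.9590780038218, 'fy': 340.9590780038218, 'cx': 260.09470896413757, 'cy': 185.47402024482096, 'T_tool_cam': array([[ 3.89357284e-04, -9.50494165e-01, -3.10742162e-01,
         8.41370050e-02],
       [ 9.99999635e-01,  6.06490429e-04, -6.02134161e-04,
        -6.95269806e-05],
       [ 7.60787154e-04, -3.10741814e-01,  9.50494054e-01,
        -1.48586599e-01],
       [ 0.00000000e+00,  0.00000000e+00,  0.00000000e+00,
         1.00000000e+00]])}
```

```bash
python3 -m handwheel '[{"grip":1,"travel":[-1,1,0],"spin":0},{"grip":1,"travel":[-1,1,0],"spin":0},{"grip":1,"travel":[-1,1,0],"spin":0},{"grip":1,"travel":[-1,1,0],"spin":0},{"grip":1,"travel":[-1,1,0],"spin":0},{"grip":1,"travel":[-1,1,0],"spin":0},{"grip":1,"travel":[-1,1,0],"spin":0},{"grip":1,"travel":[-1,1,0],"spin":0}]' 20
python3 -m handwheel '[{"grip":1,"travel":[-1,1,0],"spin":0},{"grip":1,"travel":[-1,1,0],"spin":0},{"grip":1,"travel":[-1,1,0],"spin":0},{"grip":1,"travel":[-1,1,0],"spin":0},{"grip":1,"travel":[-1,1,0],"spin":0},{"grip":1,"travel":[-1,1,0],"spin":0},{"grip":1,"travel":[-1,0.9,0],"spin":-1},{"grip":1,"travel":[0,0,0],"spin":-1}]'
python3 -m handwheel '[{"grip":1,"travel":[0,0,0],"spin":-1},{"grip":1,"travel":[0,0,0],"spin":-1},{"grip":1,"travel":[0,0,0],"spin":-1},{"grip":1,"travel":[0,0,0],"spin":-1},{"grip":1,"travel":[0,0,0],"spin":-1},{"grip":1,"travel":[0,0,0],"spin":-1},{"grip":1,"travel":[0,0,0],"spin":-1},{"grip":1,"travel":[0,0,0],"spin":-1}]'
python3 -m handwheel '[{"grip":1,"travel":[0,0,0],"spin":-1},{"grip":1,"travel":[0,0,0],"spin":-1},{"grip":1,"travel":[0,0,0],"spin":-1},{"grip":1,"travel":[0,0,0],"spin":0}]'
python3 - <<'E'
from h import *
s=telemetry.get_state();print(s["tcp_pos"],s["eef_rot"],s["contact_force"])
im=viewer.capture("wrist");cv2.imwrite("pics/w1.png",im[:,:,::-1]);
im=viewer.capture("scene");cv2.imwrite("pics/s1.png",im[:,:,::-1]);
for t in("pad_top","slide_mid","red_stop","blue_stop"):
    print(t,[(np.round(r["position"],1),round(r["p"],2)) for r in models.find_in("wrist",t)[:2]])
E
```

```text
time_s: 2.2
tcp_pos: [0.3923, -0.3335, 0.2348]
eef_rot: [-180.0, 0.0, -153.3]
contact_force: [0.5, -0.3, -0.1]
gripper_width: 0.013
gripper_force: 0.0
time_s: 3.2
tcp_pos: [0.4717, -0.1001, 0.2348]
eef_rot: [-180.0, 0.0, -143.0]
contact_force: [-0.3, -0.3, -0.3]
gripper_width: 0.0004
gripper_force: 0.0
time_s: 4.2
tcp_pos: [0.4709, -0.1018, 0.2347]
eef_rot: [-180.0, 0.0, -103.1]
contact_force: [-0.2, 0.6, 0.0]
gripper_width: 0.0003
gripper_force: 0.0
time_s: 4.7
tcp_pos: [0.4709, -0.1018, 0.2347]
eef_rot: [-180.0, 0.0, -88.3]
contact_force: [0.1, -0.5, 0.2]
gripper_width: 0.0006
gripper_force: 0.0
[ 0.4709059  -0.10182812  0.23473848] [-1.79977514e+02  3.39640809e-03 -8.83449794e+01] [ 0.10641635 -0.51950622  0.19846265]
pad_top [(array([227.3, 219.9]), 0.56)]
slide_mid [(array([226.5, 206.7]), 0.89)]
red_stop [(array([263. , 331.7]), 0.91)]
blue_stop [(array([225.2,  89.7]), 0.95)]
```

View pics/w1.png

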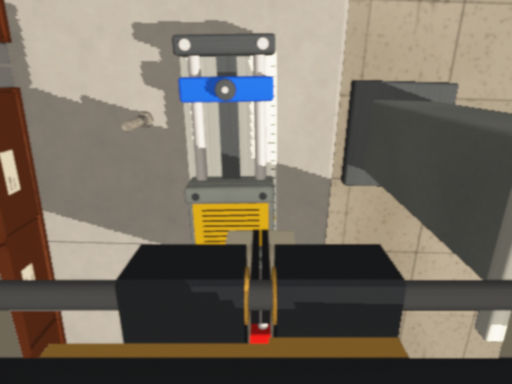

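The wrist view shows the blue stop at (226,89), the slide's near lug at (231,187), and the pad starting at row 204 between columns 194 and 269. The fingers hide the rest of the pad.

```bash
cat >> h.py <<'E'
from scipy.spatial.transform import Rotation as Ro
def wray(s,px,z):
    c=viewer.calibration("wrist");M=Ro.from_euler("xyz",s["eef_rot"],degrees=True).as_matrix();T=np.array(c["T_tool_cam"])
    o=s["tcp_pos"]+M@T[:3,3];d=M@T[:3,:3]@np.array([(px[0]-c["cx"])/c["fx"],(px[1]-c["cy"])/c["fy"],1])
    return o+d*(z-o[2])/d[2]
E
python3 - <<'E'
from h import *
s=telemetry.get_state()
for n,p,z in(("block",(224,44),.046),("blue",(226,89),.044),("lugedge_top",(231,178),.061),("lug_low",(231,200),.061),("padL",(194,204),.053),("padR",(269,204),.053),("red",(263,332),.044)):print(n,wray(s,p,z).round(4))
im=cv2.imread("pics/s1.png")[130:300,150:350];cv2.imwrite("pics/s1c.png",cv2.resize(im,(800,680)[:2] if 0 else (700,595),interpolation=2))
E
```

```text
block [ 0.5079 -0.2118  0.046 ]
blue [ 0.5063 -0.172   0.044 ]
lugedge_top [ 0.4999 -0.0883  0.061 ]
lug_low [ 0.4999 -0.0651  0.061 ]
padL [ 0.5389 -0.0565  0.053 ]
padR [ 0.4611 -0.0588  0.053 ]
red [0.4619 0.1115 0.044 ]
```

View pics/s1c.png

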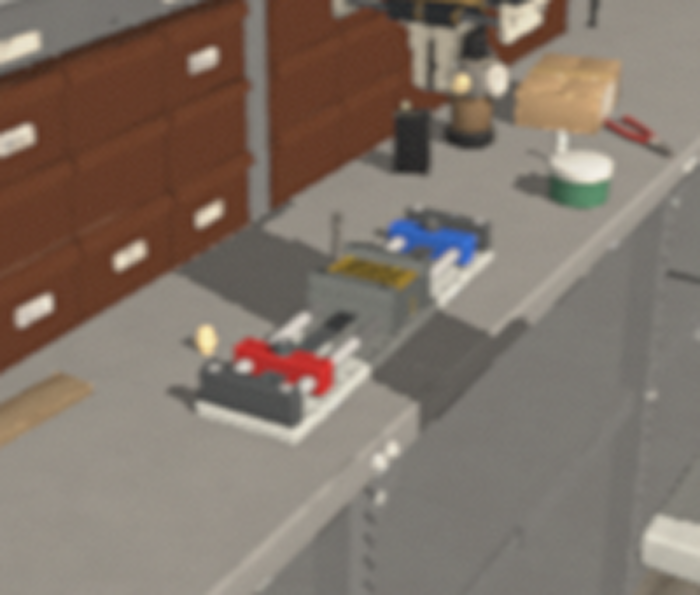

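```bash
python3 -m handwheel '[{"grip":1,"travel":[0,0,0],"spin":-0.3},{"grip":1,"travel":[-0.9,-0.4,0.5],"spin":0},{"grip":1,"travel":[-0.9,-0.4,1],"spin":0},{"grip":1,"travel":[-0.85,-0.43,1],"spin":0},{"grip":1,"travel":[0,0,1],"spin":0},{"grip":1,"travel":[0,0,1],"spin":0},{"grip":1,"travel":[0,0,0.9],"spin":0},{"grip":1,"travel":[0,0,0],"spin":0}]'
python3 - <<'E'
from h import *
s=telemetry.get_state();print(s["tcp_pos"],s["eef_rot"],s["contact_force"])
a=viewer.capture("wrist")[:,:,::-1];b=viewer.capture("scene")[:,:,::-1][170:270,190:323];t=viewer.capture("top")[:,:,::-1][160:260,180:313]
o=np.hstack([cv2.resize(b,(400,300),interpolation=2),cv2.resize(t,(400,300),interpolation=2)])
cv2.imwrite("pics/m2.png",np.vstack([o,np.hstack([cv2.resize(a,(400,300)),np.zeros((300,400,3),np.uint8)])]))
E
```

```text
time_s: 6.0
tcp_pos: [0.4968, -0.0343, 0.0982]
eef_rot: [179.8, -0.0, -86.8]
contact_force: [0.5, 0.2, 0.4]
gripper_width: 0.0004
gripper_force: 0.0
[ 0.49675197 -0.03427443  0.09818688] [ 1.79799034e+02 -4.48876498e-02 -8.67849833e+01] [0.46185538 0.22806628 0.43138227]
```

View pics/m2.png

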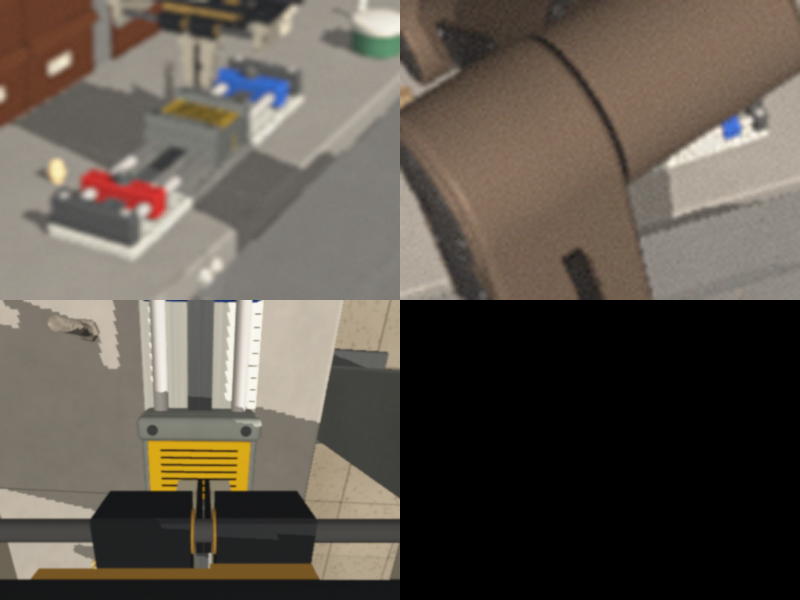

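The fingers sit above the pad and the rods run vertical in the wrist view, so the yaw is right. The lug's inner edge is at wrist pixel (256,179). I'll check it numerically.

```bash
python3 - <<'E'
from h import *
s=telemetry.get_state();M=Ro.from_euler("xyz",s["eef_rot"],degrees=True).as_matrix()
for p in((256,179),(256,140)):
  w=wray(s,p,.061);print(w,M.T@(w-s["tcp_pos"]))
c=viewer.calibration("wrist");print([ (p,(wray(s,(p,60),.02)).round(4)) for p in (204,305)])
E
```

```text
[ 0.50315668 -0.06076054  0.061     ] [ 0.02713016 -0.00294913  0.03951485]
[ 0.50435516 -0.08339618  0.061     ] [ 0.04979738 -0.00287367  0.03951376]
[(204, array([ 0.54  , -0.1248,  0.02  ])), (305, array([ 0.4763, -0.1284,  0.02  ]))]
```

```bash
python3 -m handwheel '[{"grip":1,"travel":[0,-0.1,0.6],"spin":0},{"grip":1,"travel":[0,0,0.5],"spin":0},{"grip":1,"travel":[0,0,0.3],"spin":0},{"grip":1,"travel":[0,0,0.2],"spin":0},{"grip":1,"travel":[0,0,0.1],"spin":0},{"grip":1,"travel":[0,0,0.05],"spin":0},{"grip":1,"travel":[0,0,0],"spin":0}]'
```

```text
time_s: 7.02
tcp_pos: [0.5, -0.034, 0.0563]
eef_rot: [180.0, -0.0, -86.8]
contact_force: [-3.0, -0.3, 7.0]
gripper_width: 0.0006
gripper_force: 3.6
```

```bash
python3 -m handwheel '[{"grip":1,"travel":[0,0,0.1],"spin":0},{"grip":1,"travel":[0,0,0],"spin":0},{"grip":1,"travel":[-0.1,0,0],"spin":0},{"grip":1,"travel":[-0.2,0,0],"spin":0},{"grip":1,"travel":[-0.2,0,0],"spin":0},{"grip":1,"travel":[-0.2,0,0],"spin":0},{"grip":1,"travel":[-0.2,0,0],"spin":0},{"grip":1,"travel":[-0.2,0,0],"spin":0}]'
python3 - <<'E'
from h import *
a=viewer.capture("wrist")[:,:,::-1];b=viewer.capture("scene")[:,:,::-1][170:270,190:323]
cv2.imwrite("pics/m3.png",np.hstack([cv2.resize(b,(400,300),interpolation=2),cv2.resize(a,(400,300))]))
E
```

```text
time_s: 8.02
tcp_pos: [0.499, -0.0068, 0.0559]
eef_rot: [-179.9, -0.1, -86.7]
contact_force: [-10.7, -0.4, 32.2]
gripper_width: 0.0004
gripper_force: 15.7
```

View pics/m3.png

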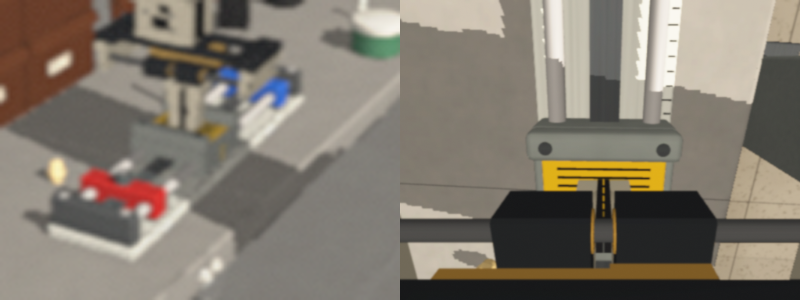

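The slide is moving with the finger: its lug keeps the same offset in the wrist view, and the pad is down.

```bash
python3 -m handwheel '[{"grip":1,"travel":[-0.25,0,0],"spin":0},{"grip":1,"travel":[-0.25,0,0],"spin":0},{"grip":1,"travel":[-0.25,0,0],"spin":0},{"grip":1,"travel":[-0.25,0,0],"spin":0},{"grip":1,"travel":[-0.25,0,0],"spin":0},{"grip":1,"travel":[-0.25,0,0],"spin":0},{"grip":1,"travel":[-0.25,0,0],"spin":0},{"grip":1,"travel":[-0.25,0,0],"spin":0}]'
```

```text
time_s: 9.12
tcp_pos: [0.4967, 0.0436, 0.0559]
eef_rot: [-179.9, -0.0, -86.7]
contact_force: [-9.6, -1.6, 29.7]
gripper_width: 0.0004
gripper_force: 14.7
```

```bash
python3 -m handwheel '[{"grip":1,"travel":[-0.2,0,0],"spin":0},{"grip":1,"travel":[-0.2,0,0],"spin":0},{"grip":1,"travel":[-0.2,0,0],"spin":0},{"grip":1,"travel":[-0.1,0,0],"spin":0},{"grip":1,"travel":[-0.1,0,0],"spin":0},{"grip":1,"travel":[-0.1,0,0],"spin":0}]'
```

```text
time_s: 9.88
tcp_pos: [0.4957, 0.0662, 0.056]
eef_rot: [-179.9, 0.0, -86.7]
contact_force: [-8.7, -0.8, 28.6]
gripper_width: 0.001
gripper_force: 14.3
```

```bash
python3 -m handwheel '[{"grip":1,"travel":[-0.1,0,0],"spin":0},{"grip":1,"travel":[-0.1,0,0],"spin":0},{"grip":1,"travel":[-0.1,0,0],"spin":0},{"grip":1,"travel":[-0.1,0,0],"spin":0}]'
```

```text
time_s: 10.38
tcp_pos: [0.4952, 0.0736, 0.056]
eef_rot: [-179.9, -0.2, -86.7]
contact_force: [0.4, -22.4, 25.8]
gripper_width: 0.0003
gripper_force: 13.2
```

```bash
python3 -m handwheel '[{"grip":1,"travel":[-0.1,0,0],"spin":0},{"grip":1,"travel":[-0.1,0,0],"spin":0}]'
```

```text
time_s: 10.62
tcp_pos: [0.4951, 0.078, 0.0559]
eef_rot: [-179.9, -0.2, -86.7]
contact_force: [1.2, -21.9, 24.8]
gripper_width: 0.0004
gripper_force: 12.8
```

The force along the gauge jumped to 22 N and the finger now slips, so the slide looks to be on the stop. I'll check before lifting.

```bash
python3 - <<'E'
from h import *
a=viewer.capture("wrist")[:,:,::-1];b=viewer.capture("scene")[:,:,::-1][170:270,190:323]
cv2.imwrite("pics/m4.png",np.hstack([cv2.resize(b,(400,300),interpolation=2),cv2.resize(a,(400,300))]))
E
```

```text
(no output)
```

View pics/m4.png

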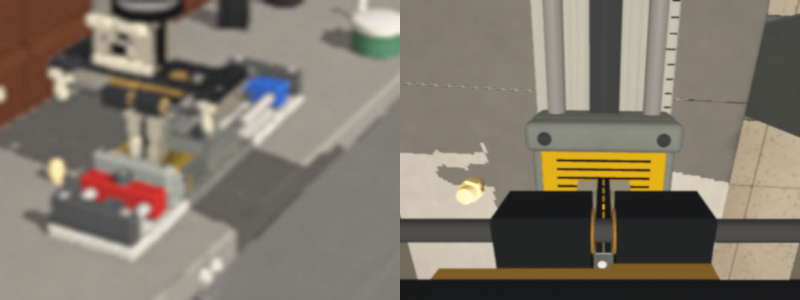

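The slide is against the red stop, and the finger has slipped on the pad (lug edge moved from row 160 to 150). Next is a straight lift.

```bash
python3 -m handwheel '[{"grip":1,"travel":[0,0,0],"spin":0},{"grip":1,"travel":[0,0,-0.1],"spin":0},{"grip":1,"travel":[0,0,-0.2],"spin":0},{"grip":1,"travel":[0,0,-0.4],"spin":0},{"grip":1,"travel":[0,0,-1],"spin":0},{"grip":1,"travel":[0,0,-1],"spin":0},{"grip":1,"travel":[0,0,-1],"spin":0},{"grip":1,"travel":[0,0,0],"spin":0}]'
python3 - <<'E'
from h import *
a=viewer.capture("wrist")[:,:,::-1];b=viewer.capture("scene")[:,:,::-1][170:270,190:323]
cv2.imwrite("pics/m5.png",np.hstack([cv2.resize(b,(400,300),interpolation=2),cv2.resize(a,(400,300))]))
E
```

```text
time_s: 11.72
tcp_pos: [0.4951, 0.0819, 0.148]
eef_rot: [-179.8, 0.1, -86.8]
contact_force: [-0.1, 0.2, -0.5]
gripper_width: 0.0003
gripper_force: 0.0
```

View pics/m5.png

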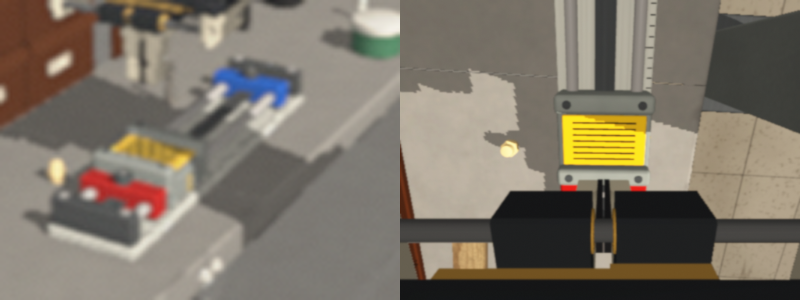

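The pad is up, the far lug meets the red stop with no visible gap, and the fingers are clear. Handing in.

```bash
python3 -c "
from plant import close_job
print(close_job())"
```

```text
the job is handed in; nothing more can be done
None
```

The job is handed in at about 12 s: the slide rests against the red stop with no visible gap, the pad is up, the arm is clear, and I saw no sign of the loose things being touched; no verdict came back.

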